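# Press the proud bush home with the bench lever press

### The job

Two small lever presses stand on the rebuild bench. On the one whose brass bush still stands proud of its steel eye, pull the lever down through its whole stroke to press the bush home and pause a moment at the bottom, then ease the lever slowly back up to its rest and let go, without letting it fly up. Leave the lever of the other press, whose bush is already home, alone.

Things in the scene. Friction and masses are not known exactly. Their poses are not given: they have to be found in the camera images.
- lever_knob (a point): Centre of the black ball knob (32 mm diameter) on the lever (13 mm steel rod) of the press to use. At rest it points to the robot and 35 deg up, knob 314 mm above the bench. The frame turns with the lever; at rest z is up, x points level from knob into the press, y is along the hinge. The hinge centre lies at (+156, 0, -109) mm in this frame always: the knob swings down on a 190 mm radius.
- lever (a joint): Angle of that lever, rad: 0 at the upper rest stop, grows as the knob goes down to the bottom stop at 1.0 (knob 133 mm above the bench). A spring lifts it: about 2 N at the knob at rest, about 12 N at the bottom; let go low down it snaps up. Grey two-post press, base 160 x 130 mm, 241 mm high; lever on its left (+y) side. In front of the base stands a loose cap 50 mm high, below the lever's path.
- bush (a joint): How far the brass bush (flange 44 mm diameter, 5 mm thick) of the press to use has gone down, m: at 0.028 its flange is flush on the steel eye; it starts at 0 to 0.004, so 24 to 28 mm proud, flange top about 98 mm above the bench. A stiff fit: it stays where the ram leaves it. The ram sinks 55 mm per rad of lever, meets it at about half stroke and brings it flush at the lever's bottom stop.
- spare_lever (a joint): Angle of the lever of the other press, rad, 0 at rest. An identical press, lever and cap beside the first (left or right of it by turns), its bush flange already flat on its eye, flange top 72 mm above the bench. To be left alone.

How it is judged:
On the way:
1. the lever is pulled down to the bottom of its stroke and held there a moment (value of joint lever above 0.87 rad and value of joint bush above 0.0205 m), for 0.2 s.
At the end, for the whole second after the job is handed in: The bush is pressed home (no more than 7.5 mm short of flush), the lever is back up within 0.1 rad of its rest, and the other press's lever is at rest (value of joint bush above 0.0205 m and value of joint each of lever, spare_lever below 0.1 rad); the robot touches nothing.
It fails at once if the lever flies back up (faster than 2 rad/s, about 0.38 m/s at the knob) (velocity of joint lever below -2 rad/s).
It fails at once if the other press's lever is pulled (more than 0.15 rad) (value of joint spare_lever above 0.15 rad).
It also fails if it takes over 42 s, if anything falls off the work surface, if the arm or the gripper's body presses on something with over 40 N, if the wrist force passes 120 N, or if a joint passes its speed limit or range.

### The arm

A 7-joint arm with a two-finger parallel gripper is mounted at the origin on the work surface. World frame = base frame: x ahead of the robot, y to its left, z up, the work surface at z = 0. Lengths are in m, angles in rad, forces in N, time in s.
With the tool pointing down it reaches from about 0.4 to 0.85 m from the base axis. Payload 10.4 kg.
Tool frame: the origin (TCP) lies at the very end of the fingers, on their centre line; the grasp point (between the pads) lies 19 mm behind it; z points along the fingers, y is the direction in which the jaws open and shut (so a half turn about z gives the same grasp; the last joint's range is limited). The gripper opens to 87 mm and grips with 3 to 60 N. Pads are 19 mm wide; open, the fingers measure 117 mm over their backs; the gripper's body (75 mm by 190 mm) begins 51 mm behind the grasp point.
Start: joints at [-1.125, 0.332, -0.065, 1.46, 0.022, 1.35, -0.088], TCP at [0.282, 0.558, 0.223] pointing down, gripper open.
Joint ranges: [-2.6, 2.6], [-0.5, 2.12], [-1.47, 1.34], [0.16, 2.42], [-1.27, 4.41], [0.06, 2.06], [-2.6, 2.6]. Speed limits (rad/s): [2.22, 2.22, 2.79, 2.79, 3.14, 3.14, 3.14].

### API

Orientations are given as a rotation vector (axis times angle).
In Python, from rig import arm gives the robot as it stands. The module is installed in compiled form; this text tells all that it offers.
- The arm moves only by the shell command python3 -m jog 'ROWS'. ROWS is JSON, a list that holds one entry, the list of rows, each a list of 7 numbers: the finger opening in m, from 0 to 0.087, then the shift along the tool's x, y, z in m, then the turn, a rotation vector about the tool's x, y, z in degrees. A call has 1 to 10 rows; each row shifts and turns the commanded pose from where the row before left it, along the tool's axes as they then stand; what a row does not reach is not made up. A row lasts 1/10 s, in which the tool goes at most 50 mm and 8.59 degrees, less where a joint would pass 70% of its speed; a pose out of reach is approached as far as the arm can. A call is refused whole if a number of a shift passes 0.05 or a number of a turn 8.59, either way. A call with a gripper value outside its range is refused whole. The fingers move at their own pace and stop on an object; the grip force is fixed at half the most. Time passes only in rows, so rows that do not move let the fingers close. It gives the time, the measured TCP pose, the force and the opening at its end, in the units of the state.
- arm.state(): the state, without advancing time (a new reading comes with each control period).
- arm.snapshot(name): name is "scene" or "top"; returns a dict with "image" (400x640x3 uint8, red, green, blue), "depth" (400x640 float32, m along the optical axis (not along the pixel's ray), 0 where there is no reading), "vertical_fov" (degrees; the focal length in pixels is half the picture's height over the tangent of half this angle, whatever the lens; pixels are square), "cx", "cy" (the principal point, pixels), "k1" (the pictures are not rectified: a ray, as slopes to the right and down, at radius r is drawn at 1 + k1 r^2 times it, then the intrinsics apply), "extrinsics" (4x4, takes a point from world to camera coordinates). Camera axes: x right, y down, z forward; pixel columns grow to the right and rows downward; lengths in m; the calibration is good to about 2 mm. A picture is of the moment at which its call begins.
- arm.hand_in(): hands the job in, once; it reports no verdict.
The state is a dict: "t": time; "joints": joint angles; "joint_velocities": joint speeds; "effort": joint torques, N m; "ee_pos": TCP position; "ee_rot": TCP orientation; "ft_force": force on the tool from outside, world axes, zero at the start; "torque": the same for the moment, N m; "grip_width": finger opening in m.
Only numpy, scipy, OpenCV 4.12 (cv2) and the standard library are available. Lean on these libraries where they do the work, as an engineer would, in place of code of your own. Each camera call takes 0.05 s, during which the arm holds its last target. There are 200 camera calls.

## Working session

There is one attempt and no reset: what is moved stays moved. The work goes in short steps, Python scripts to look and compute and a shell command to move; the robot and the scene stay as the last step left them, time stands still between calls to the robot, and variables do not carry over. Pictures are saved under pics/ and viewed, on a budget of 10 in all, crops included, one or two more only if the job needs it, and the job is handed in when it is done.

```bash
mkdir -p pics
cat > h.py <<'E'
import numpy as np, cv2
from rig import arm
def snap(n):
    s=arm.snapshot(n); np.savez('/tmp/'+n+'.npz',**s); return s
def world(s,u,v,d=None):
    f=200/np.tan(np.radians(s['vertical_fov'])/2)
    K=np.array([[f,0,s['cx']],[0,f,s['cy']],[0,0,1.]])
    p=cv2.undistortPoints(np.array([[[u,v]]],float),K,np.array([float(s['k1']),0,0,0]))[0,0]
    if d is None: d=s['depth'][int(round(v)),int(round(u))]
    E=s['extrinsics']; c=np.array([p[0]*d,p[1]*d,d])
    return E[:3,:3].T@(c-E[:3,3])
def allworld(s):
    f=200/np.tan(np.radians(s['vertical_fov'])/2)
    K=np.array([[f,0,s['cx']],[0,f,s['cy']],[0,0,1.]])
    g=np.stack(np.meshgrid(np.arange(640.),np.arange(400.)),-1).reshape(-1,1,2)
    p=cv2.undistortPoints(g,K,np.array([float(s['k1']),0,0,0]))[:,0]
    d=s['depth'].reshape(-1); c=np.c_[p*d[:,None],d]
    E=s['extrinsics']; return ((c-E[:3,3])@E[:3,:3]).reshape(400,640,3)
E
python3 - <<'E'
from h import *
for n in("scene","top"):
    s=snap(n); cv2.imwrite(f'pics/{n}0.png',s['image'][...,::-1]); print(n,s['vertical_fov'],s['k1'],s['extrinsics'].round(3).tolist())
print(arm.state())
E
```

```text
scene 56.70955825943887 -0.08940513454642474 [[0.369, 0.929, -0.012, -0.259], [0.59, -0.244, -0.77, -0.17], [-0.718, 0.277, -0.638, 1.342], [0.0, 0.0, 0.0, 1.0]]
top 45.19558578788258 -0.08079252302382851 [[-0.014, -1.0, -0.011, 0.04], [-0.986, 0.016, -0.164, 0.649], [0.164, 0.009, -0.986, 1.266], [0.0, 0.0, 0.0, 1.0]]
{'t': 0.1, 'joints': array([-1.12458251,  0.33284276, -0.06471825,  1.46083412,  0.02159075,
        1.34989703, -0.08848094]), 'joint_velocities': array([-0.00038473, -0.00205448,  0.0010752 , -0.00122342,  0.00199811,
        0.00062696, -0.00135095]), 'effort': array([ 1.38195068e-03, -6.24544430e+01,  2.45155580e-02, -3.90715992e+01,
       -6.13163388e-02,  3.65963287e-02,  6.42762711e-05]), 'ee_pos': array([0.2822301 , 0.55726925, 0.22182333]), 'ee_rot': array([-7.29544540e-01, -3.05544474e+00,  1.97909099e-03]), 'ft_force': array([-0.06887661,  0.34952857, -0.18919252]), 'torque': array([-0.01264873, -0.04372986,  0.03778996]), 'grip_width': 0.08710007547872305}
```

View pics/scene0.png

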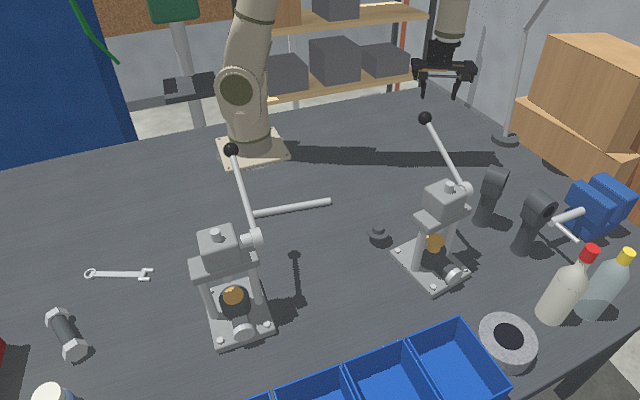

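View pics/top0.png

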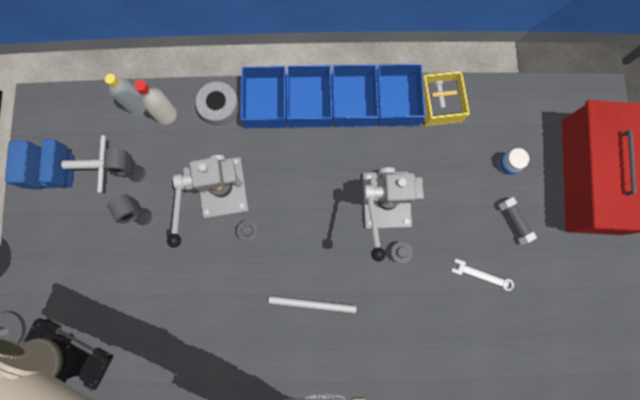

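Scene view: two presses, with knobs at (231,149) and (424,118) and brass bushes at (233,295) and (435,242). In the top view the knobs are at (378,254) and (174,240). Next I measure the flange heights and knob positions.

Run:
```python
from h import *
S={n:dict(np.load(f'/tmp/{n}.npz')) for n in('scene','top')}
for n,k in(('scene',[(231,149),(424,118)]),('top',[(378,254),(174,240)])):
    P=allworld(S[n]); im=S[n]['image'].astype(int)
    for u,v in k:
        b=(slice(v-14,v+14),slice(u-14,u+14)); m=(im[b].max(-1)<70)&(abs(P[b][...,2]-.31)<.04)
        X=P[b][m]; r=np.linalg.lstsq(np.c_[2*X,np.ones(len(X))],(X**2).sum(1),rcond=None)[0]
        print(n,u,v,len(X),X.mean(0).round(4),X.max(0).round(4),'fit',r[:3].round(4),np.sqrt(r[3]+r[:3]@r[:3]).round(4))
s=S['scene'];P=allworld(s);hsv=cv2.cvtColor(s['image'],cv2.COLOR_RGB2HSV)
for u,v in((233,295),(435,242)):
    b=(slice(v-16,v+16),slice(u-18,u+18)); h=hsv[b]; m=(h[...,1]>110)&(h[...,0]<30)
    X=P[b][m]; print('bush',m.sum(),X.mean(0).round(3),np.percentile(X[:,2],[5,25,50,75,95]).round(4))
# lever rod direction from top: points z>.2 near
b=[im for im in ()]
c=[cv2.resize(s['image'][v-60:v+60,u-60:u+60],(400,400),interpolation=2) for u,v in((233,285),(435,240))]
cv2.imwrite('pics/bush.png',np.hstack(c)[...,::-1])
P=allworld(S['top'])
for y0 in((174,240,184,185),(378,254,370,200)):
    u=np.linspace(y0[0],y0[2],7);v=np.linspace(y0[1],y0[3],7)
    print([P[int(b),int(a)].round(3).tolist() for a,b in zip(u,v)])
```

```text
scene 231 149 150 [ 0.4989 -0.1165  0.3212] [ 0.5068 -0.1013  0.331 ] fit [ 0.4901 -0.1167  0.3152] 0.0151
scene 424 118 121 [0.533  0.323  0.3188] [0.5409 0.3393 0.3307] fit [0.5263 0.3277 0.3156] 0.0143
top 378 254 145 [ 0.4897 -0.1167  0.3248] [ 0.5025 -0.1028  0.3315] fit [ 0.4905 -0.1181  0.3161] 0.0143
top 174 240 144 [0.5254 0.3244 0.3242] [0.5393 0.3389 0.3319] fit [0.526  0.3261 0.3172] 0.0133
bush 255 [ 0.662 -0.187  0.076] [0.0709 0.0723 0.0731 0.0739 0.075 ]
bush 250 [0.708 0.277 0.094] [0.0718 0.0926 0.0959 0.0968 0.0983]
[[0.525, 0.321, 0.329], [0.549, 0.327, 0.305], [0.572, 0.328, 0.287], [0.595, 0.33, 0.267], [0.62, 0.334, 0.246], [0.688, 0.4, -0.002], [0.671, 0.337, 0.208]]
[[0.489, -0.116, 0.329], [0.51, -0.115, 0.309], [0.434, 0.019, 1.356], [0.552, -0.116, 0.28], [0.575, -0.114, 0.263], [0.598, -0.115, 0.246], [0.622, -0.115, 0.23]]
```

View pics/bush.png

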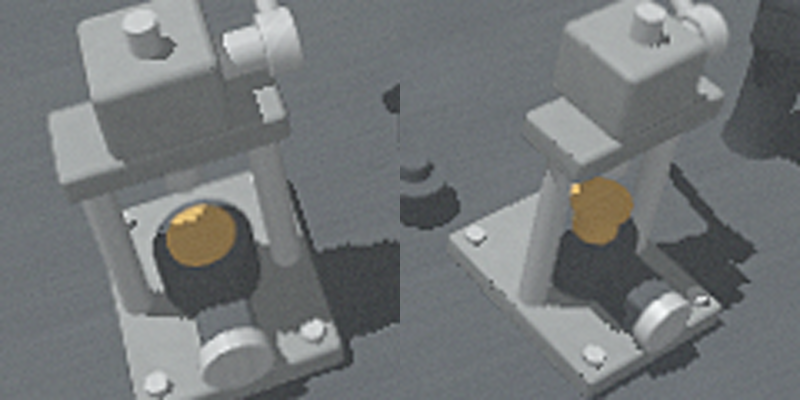

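The left (+y) press has the proud bush: its flange is at 0.096 m, against 0.073 m on the right one. I will rise and turn the jaws onto the hinge axis, and fit the lever yaw in the same step.

```bash
python3 -m jog '[[[0.087,0,0,-0.03,0,0,-8.2],[0.087,0,0,-0.04,0,0,-8.2],[0.087,0,0,-0.04,0,0,-8.2],[0.087,0,0,-0.04,0,0,-8.2],[0.087,0,0,0,0,0,0]]]'
cat > st.py <<'E'
from h import *
from scipy.spatial.transform import Rotation as Ro
def info(target,psi):
    st=arm.state(); R=Ro.from_rotvec(st['ee_rot']).as_matrix()
    d=R.T@(np.array(target)-st['ee_pos']); 
    y=np.array([-np.sin(psi),np.cos(psi),0]); x=np.cross(y,[0,0,-1])
    W=np.c_[x,y,[0,0,-1]]; e=np.degrees(Ro.from_matrix(R.T@W).as_rotvec())
    print('t',st['t'],'pos',st['ee_pos'].round(4),'shift',d.round(4),'turn',e.round(2),'F',st['ft_force'].round(1),'w',round(st['grip_width'],4))
E
python3 - <<'E'
from st import *
s=dict(np.load('/tmp/top.npz'));P=allworld(s).reshape(-1,3)
k=np.array([.526,.327,.314])
m=(P[:,2]>.2)&(P[:,0]>.545)&(P[:,0]<.655)&(abs(P[:,1]-.333)<.03)&(abs(P[:,2]-(.314-.7*(P[:,0]-.526)))<.02)
a=np.polyfit(P[m,0],P[m,1],1); psi=np.arctan(a[0]); print(m.sum(),a,np.degrees(psi),'rod y at knob',np.polyval(a,.526))
info([.526,.327,.36],psi)
E
```

```text
t: 0.6
ee_pos: [0.2829, 0.5587, 0.3785]
ee_rot: [-0.17, 3.133, 0.012]
ft_force: [-0.2, -0.0, -0.8]
grip_width: 0.0873
247 [0.14460137 0.24929437] 8.228016244904163 rod y at knob 0.3253546895553552
t 0.6 pos [0.2829 0.5587 0.3785] shift [-0.2165 -0.2568  0.0175] turn [ 0.41  0.24 -2.  ] F [-0.2 -0.  -0.8] w 0.0873
```

```bash
python3 -m jog '[[[0.087,-0.03,-0.035,0,0,0,-2],[0.087,-0.035,-0.04,0,0,0,0],[0.087,-0.035,-0.04,0,0,0,0],[0.087,-0.035,-0.042,0,0,0,0],[0.087,-0.035,-0.04,0,0,0,0],[0.087,-0.03,-0.04,0,0,0,0],[0.087,-0.0165,-0.02,0,0,0,0],[0.087,0,0,0.0,0,0,0],[0.087,0,0,0,0,0,0]]]'
python3 - <<'E'
from st import *
info([.526,.327,.295],np.radians(8.2))
s=snap('scene'); cv2.imwrite('pics/s1.png',cv2.resize(s['image'][20:280,310:590],None,fx=2,fy=2)[...,::-1])
E
```

```text
t: 1.5
ee_pos: [0.5205, 0.3411, 0.3719]
ee_rot: [0.216, -3.133, 0.0]
ft_force: [-0.2, 0.4, 0.0]
grip_width: 0.0868
t 1.5 pos [0.5205 0.3411 0.3719] shift [-0.0036 -0.0147  0.0769] turn [-0.   -0.07 -0.32] F [-0.2  0.4  0. ] w 0.0868
```

View pics/s1.png

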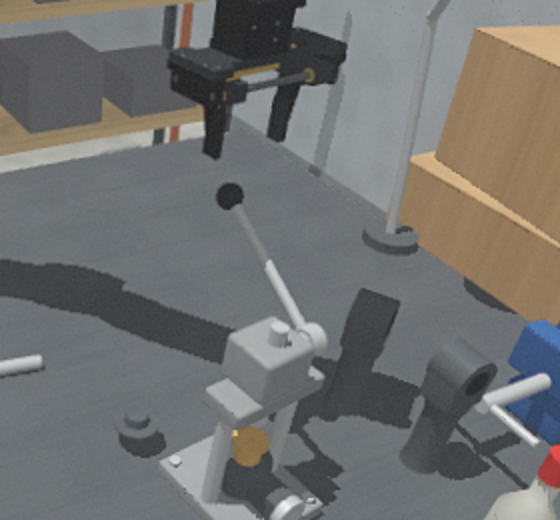

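The open fingers, with tips at (210,155) and (280,140) in the crop, hang above the knob at (230,195). They are too far to +y, which agrees with the 15 mm computed. I correct that, descend and close.

```bash
python3 -m jog '[[[0.087,-0.0036,-0.0147,0,0,0,0],[0.087,0,0,0,0,0,0],[0.087,0,0,0.02,0,0,0],[0.087,0,0,0.02,0,0,0],[0.087,0,0,0.02,0,0,0],[0.087,0,0,0.017,0,0,0],[0.087,0,0,0,0,0,0],[0.087,0,0,0,0,0,0]]]'
python3 - <<'E'
from st import *
info([.526,.327,.295],np.radians(8.2))
E
```

```text
t: 2.35
ee_pos: [0.5261, 0.3272, 0.2962]
ee_rot: [-0.218, 3.134, 0.0]
ft_force: [0.7, 0.9, 0.0]
grip_width: 0.0867
t 2.35 pos [0.5261 0.3272 0.2962] shift [ 0.0001 -0.0002  0.0012] turn [ 0.02  0.02 -0.24] F [0.7 0.9 0. ] w 0.0867
```

```bash
python3 -m jog '[[[0.0,0,0,0.001,0,0,0],[0.0,0,0,0,0,0,0],[0.0,0,0,0,0,0,0],[0.0,0,0,0,0,0,0],[0.0,0,0,0,0,0,0],[0.0,0,0,0,0,0,0],[0.0,0,0,0,0,0,0],[0.0,0,0,0,0,0,0]]]'
python3 - <<'E'
import numpy as np
# tool shifts along arc: x tool = toward robot, z down; per step
a=np.radians(34.94); q=np.linspace(0,1.0,11)
X=190.3*np.cos(a-q);Z=-190.3*np.sin(a-q)
print(np.c_[q[1:],np.diff(X),np.diff(Z)].round(2).tolist())
E
```

```text
t: 3.15
ee_pos: [0.5258, 0.3294, 0.2946]
ee_rot: [-0.22, 3.133, 0.006]
ft_force: [3.0, 15.3, -4.4]
grip_width: 0.0314
[[0.1, 10.1, 16.12], [0.2, 8.44, 17.05], [0.3, 6.7, 17.8], [0.4, 4.89, 18.38], [0.5, 3.03, 18.78], [0.6, 1.14, 18.99], [0.7, -0.76, 19.01], [0.8, -2.66, 18.84], [0.9, -4.52, 18.48], [1.0, -6.35, 17.93]]
```

Gripped: the opening is 31 mm, matching the ball. The 15 N side load means a 2 mm y offset, so I relax that and start down.

```bash
python3 -m jog '[[[0.0,0,0.002,0,0,0,0],[0.0,0.005,0,0.008,0,0,0],[0.0,0.005,0,0.008,0,0,0],[0.0,0.0042,0,0.0085,0,0,0],[0.0,0.0042,0,0.0085,0,0,0],[0.0,0.0034,0,0.0089,0,0,0],[0.0,0.0034,0,0.0089,0,0,0],[0.0,0.0024,0,0.0092,0,0,0],[0.0,0.0024,0,0.0092,0,0,0],[0.0,0,0,0,0,0,0]]]'
python3 - <<'E'
from st import *
info([.526,.327,.295],np.radians(8.2))
s=snap('scene'); cv2.imwrite('pics/s2.png',cv2.resize(s['image'][20:280,310:590],None,fx=2,fy=2)[...,::-1])
E
```

```text
t: 4.15
ee_pos: [0.4957, 0.325, 0.2241]
ee_rot: [0.218, -3.134, -0.0]
ft_force: [1.3, 3.8, 5.4]
grip_width: 0.0302
t 4.15 pos [0.4957 0.325  0.2241] shift [-0.0302 -0.0022 -0.0709] turn [ 0.01 -0.02 -0.24] F [1.3 3.8 5.4] w 0.0302
```

View pics/s2.png

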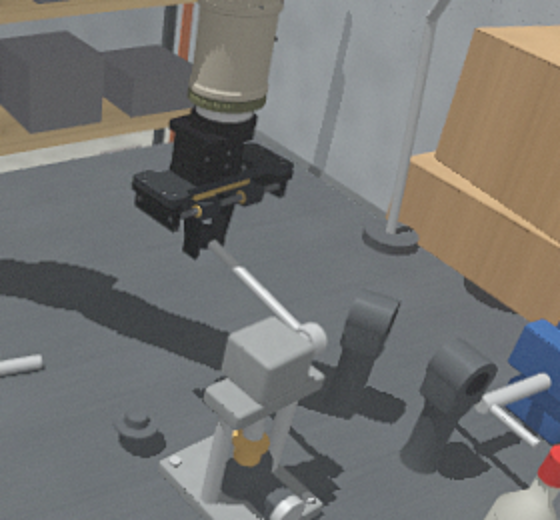

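The lever follows, with the knob held between the fingers at (200,240) and the ram now at the bush. Continuing down.

```bash
python3 -m jog '[[[0.0,0.0015,0,0.0094,0,0,0],[0.0,0.0015,0,0.0094,0,0,0],[0.0,0.0006,0,0.0095,0,0,0],[0.0,0.0006,0,0.0095,0,0,0],[0.0,-0.0004,0,0.0095,0,0,0],[0.0,-0.0004,0,0.0095,0,0,0],[0.0,0,0,0,0,0,0]]]'
```

```text
t: 4.9
ee_pos: [0.4927, 0.3246, 0.1681]
ee_rot: [-0.218, 3.134, 0.001]
ft_force: [0.0, 3.5, 8.0]
grip_width: 0.0293
```

Run:
```python
from st import *
s=snap('scene'); cv2.imwrite('pics/s3.png',cv2.resize(s['image'][110:290,370:510],None,fx=4,fy=3.3)[...,::-1])
P=allworld(s); h=cv2.cvtColor(s['image'],cv2.COLOR_RGB2HSV)
b=(slice(215,275),slice(415,455)); m=(h[b][...,1]>110)&(h[b][...,0]<30); print(m.sum(),np.percentile(P[b][m][:,2],[5,50,95]))
info([.526,.327,.295],np.radians(8.2))
m=(P[...,2]>.12)&(P[...,2]<.22)&(P[...,0]>.54)&(P[...,0]<.65)&(abs(P[...,1]-(.2493+.1446*P[...,0]))<.012)
X=P[m];print(len(X), np.polyfit(X[:,0],X[:,2],1) if len(X)>5 else '')
```

```text
138 [0.07024518 0.08817653 0.09042104]
t 4.95 pos [0.4926 0.3246 0.1685] shift [-0.0334 -0.0022 -0.1265] turn [ 0.02 -0.   -0.25] F [-0.9  3.3  8.2] w 0.0295
172 [0.10503556 0.13892089]
```

View pics/s3.png

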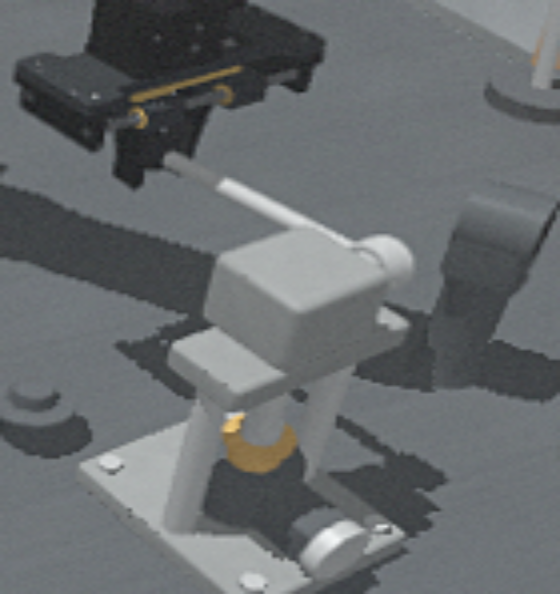

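The flange is down to about 0.089 m and the rod slope puts the lever at about 0.71 rad, so there is no slip. I finish the stroke and hold.

```bash
python3 -m jog '[[[0.0,-0.0013,0,0.0094,0,0,0],[0.0,-0.0013,0,0.0094,0,0,0],[0.0,-0.0022,0,0.0092,0,0,0],[0.0,-0.0023,0,0.0092,0,0,0],[0.0,-0.003,0,0.009,0,0,0],[0.0,-0.003,0,0.009,0,0,0],[0.0,-0.0007,0,0.002,0,0,0],[0.0,0,0,0,0,0,0],[0.0,0,0,0,0,0,0],[0.0,0,0,0,0,0,0]]]'
python3 - <<'E'
from st import *
s=snap('scene'); cv2.imwrite('pics/s4.png',cv2.resize(s['image'][110:290,370:510],None,fx=4,fy=3.3)[...,::-1])
P=allworld(s); h=cv2.cvtColor(s['image'],cv2.COLOR_RGB2HSV)
b=(slice(215,275),slice(415,455)); m=(h[b][...,1]>110)&(h[b][...,0]<30); print(m.sum(),np.percentile(P[b][m][:,2],[5,50,95]))
info([.526,.327,.295],np.radians(8.2))
m=(P[...,2]>.12)&(P[...,2]<.22)&(P[...,0]>.54)&(P[...,0]<.65)&(abs(P[...,1]-(.2493+.1446*P[...,0]))<.012)
X=P[m];print(len(X), np.polyfit(X[:,0],X[:,2],1) if len(X)>5 else '')
E
```

```text
t: 5.95
ee_pos: [0.506, 0.3267, 0.1118]
ee_rot: [0.218, -3.134, -0.001]
ft_force: [-3.0, 2.4, 9.3]
grip_width: 0.0299
101 [0.07001877 0.07237624 0.07406576]
t 6.0 pos [0.506  0.3266 0.1118] shift [-0.0198 -0.0023 -0.1832] turn [ 0.03 -0.02 -0.23] F [-2.1  2.1  9.1] w 0.0297
84 [0.27774267 0.00725955]
```

View pics/s4.png

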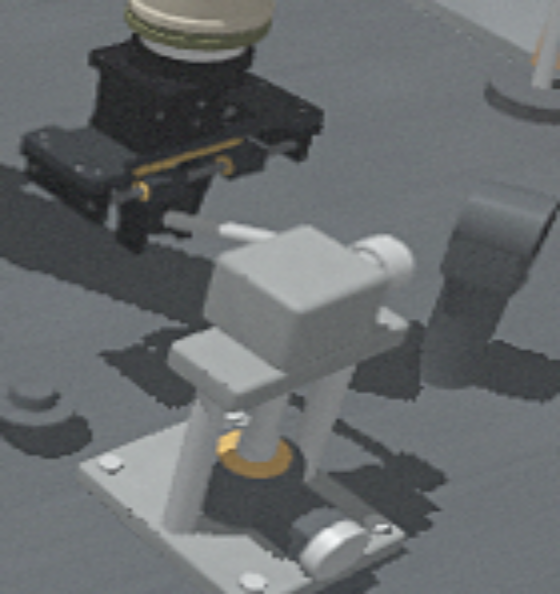

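The bush flange is flush at 0.072 m. I nudge a little further to confirm the stop by force, and hold.

```bash
python3 -m jog '[[[0.0,-0.0008,0,0.002,0,0,0],[0.0,-0.0008,0,0.002,0,0,0],[0.0,0,0,0,0,0,0],[0.0,0,0,0,0,0,0],[0.0,0,0,0,0,0,0],[0.0,0,0,0,0,0,0]]]'
```

```text
t: 6.6
ee_pos: [0.5073, 0.3269, 0.1087]
ee_rot: [0.218, -3.133, -0.001]
ft_force: [-7.4, -1.3, 17.4]
grip_width: 0.0302
```

The force rose from 9 to 17 N over 3 mm, so the lever is against the bottom stop. Easing up now at 0.5 rad/s or less, retracing the arc.

```bash
python3 -m jog '[[[0.0,0.0012,0,-0.003,0,0,0],[0.0,0.0011,0,-0.003,0,0,0],[0.0,0.002,0,-0.006,0,0,0],[0.0,0.002,0,-0.006,0,0,0],[0.0,0.002,0,-0.006,0,0,0],[0.0,0.0022,0,-0.0092,0,0,0],[0.0,0.0023,0,-0.0092,0,0,0],[0.0,0.0013,0,-0.0094,0,0,0],[0.0,0.0013,0,-0.0094,0,0,0],[0.0,0,0,0,0,0,0]]]'
```

```text
t: 7.6
ee_pos: [0.4929, 0.3247, 0.1701]
ee_rot: [-0.217, 3.133, 0.002]
ft_force: [1.4, 2.5, 6.2]
grip_width: 0.0294
```

```bash
python3 -m jog '[[[0.0,0.0004,0,-0.0095,0,0,0],[0.0,0.0004,0,-0.0095,0,0,0],[0.0,-0.0006,0,-0.0095,0,0,0],[0.0,-0.0006,0,-0.0095,0,0,0],[0.0,-0.0015,0,-0.0094,0,0,0],[0.0,-0.0015,0,-0.0094,0,0,0],[0.0,0,0,0,0,0,0]]]'
```

```text
t: 8.3
ee_pos: [0.4972, 0.3253, 0.2267]
ee_rot: [-0.217, 3.131, 0.003]
ft_force: [4.6, 4.5, 2.4]
grip_width: 0.0296
```

```bash
python3 -m jog '[[[0.0,-0.0024,0,-0.0092,0,0,0],[0.0,-0.0024,0,-0.0092,0,0,0],[0.0,-0.0034,0,-0.0089,0,0,0],[0.0,-0.0034,0,-0.0089,0,0,0],[0.0,-0.0042,0,-0.0085,0,0,0],[0.0,-0.0042,0,-0.0085,0,0,0],[0.0,-0.005,0,-0.008,0,0,0],[0.0,-0.004,0,-0.006,0,0,0],[0.0,0,0,0,0,0,0],[0.0,0,0,0,0,0,0]]]'
python3 - <<'E'
from st import *
info([.526,.327,.295],np.radians(8.2))
s=snap('scene'); cv2.imwrite('pics/s5.png',cv2.resize(s['image'][20:280,310:590],None,fx=2,fy=2)[...,::-1])
P=allworld(s)
m=(P[...,2]>.2)&(P[...,0]>.545)&(P[...,0]<.65)&(abs(P[...,1]-(.2493+.1446*P[...,0]))<.012)
X=P[m];a=np.polyfit(X[:,0],X[:,2],1);print(len(X),a,np.degrees(np.arctan(a[0])))
E
```

```text
t: 9.3
ee_pos: [0.5237, 0.3292, 0.2893]
ee_rot: [0.219, -3.129, 0.003]
ft_force: [2.6, 7.1, -10.1]
grip_width: 0.03
t 9.3 pos [0.5237 0.3292 0.2893] shift [-0.002  -0.0025 -0.0057] turn [-0.07 -0.27 -0.2 ] F [  2.6   7.1 -10.1] w 0.03
1196 [-2.81909817  2.03611167] -70.46921478335891
```

View pics/s5.png

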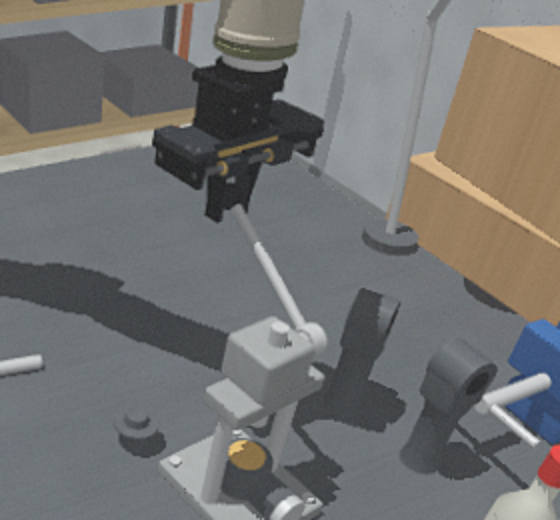

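The lever is back at its upper stop: the force has reversed to -10 N and the rod looks as it did at rest. The bush is home at (245,455). I open and withdraw upward.

```bash
python3 -m jog '[[[0.087,0,0,0,0,0,0],[0.087,0,0,0,0,0,0],[0.087,0,0,0,0,0,0],[0.087,0,0,0,0,0,0],[0.087,0,0,0,0,0,0],[0.087,0,0,-0.015,0,0,0],[0.087,0,0,-0.025,0,0,0],[0.087,0,0,-0.035,0,0,0],[0.087,0,0,-0.035,0,0,0],[0.087,0,0,0,0,0,0]]]'
python3 - <<'E'
from st import *
info([.526,.327,.295],np.radians(8.2))
s=snap('scene'); cv2.imwrite('pics/s6.png',s['image'][...,::-1])
P=allworld(s); im=s['image'].astype(int)
for u,v in((231,149),(424,118)):
    b=(slice(v-14,v+14),slice(u-14,u+14)); m=(im[b].max(-1)<70)&(abs(P[b][...,2]-.31)<.04); X=P[b][m]; print(len(X),X.mean(0),X.max(0))
h=cv2.cvtColor(s['image'],cv2.COLOR_RGB2HSV)
b=(slice(215,275),slice(415,455)); m=(h[b][...,1]>110)&(h[b][...,0]<30); print(m.sum(),np.percentile(P[b][m][:,2],[5,50,95]))
E
```

```text
t: 10.35
ee_pos: [0.5258, 0.3292, 0.4081]
ee_rot: [-0.217, 3.127, 0.006]
ft_force: [0.4, 0.5, -0.0]
grip_width: 0.0863
t 10.35 pos [0.5258 0.3292 0.4081] shift [ 0.0009 -0.0026  0.1131] turn [ 0.21  0.4  -0.28] F [ 0.4  0.5 -0. ] w 0.0863
146 [ 0.49892951 -0.11627524  0.32100484] [ 0.50723833 -0.1012043   0.33131931]
130 [0.53309206 0.32274147 0.31955433] [0.54182351 0.34072708 0.33129684]
196 [0.06952832 0.07190666 0.07401826]
```

View pics/s6.png

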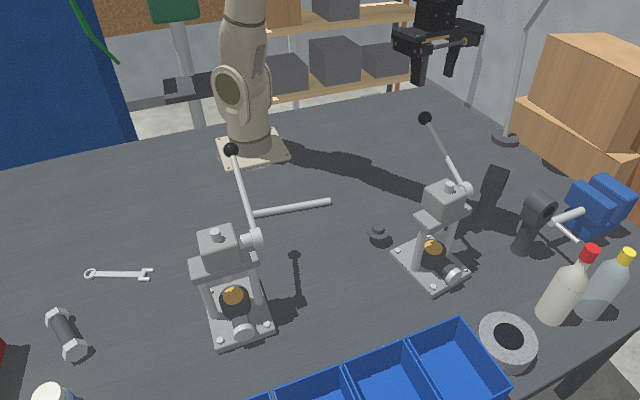

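Both knobs, at (424,118) and (231,149), are back where they started. The bush at (434,247) is flush and the gripper is clear above, so I hand in.

```bash
python3 -c "
from rig import arm
arm.hand_in()"
```

```text
the job is handed in; nothing more can be done
```

I pressed the bush home on the left (+y) press and handed the job in at about 10.4 s. Its flange stood at 96 mm at the start, against 73 mm on the other press.

- **Stroke:** I gripped the knob, drew it down its arc to the bottom stop and held it there for more than half a second. I then eased it back up at about 0.5 rad/s or less, and only let go once it was against its upper stop.
- **Final checks:**
  - The flange top is at 72 mm, which is flush.
  - Both knobs are within 1 mm of where they started.
  - The force on the tool is about zero, and the open gripper is about 80 mm above the knob.
- **Checks that disagreed:**
  - At the bottom, the rod-slope fit from the camera gave about 0.88 rad. It had few points because the rod was partly hidden. The tool height, the flush flange and the force rising from 9 to 17 N all pointed to the full stroke of about 1.0 rad.
  - The same slope fit at the top was unusable because it picked up the gripper, so I judged the upper stop from the reversed force and the picture.

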